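# Dry-fit the depot diorama

### The job

Dry-fit the depot diorama: set the blue container lengthwise in the middle of the concrete pad, stack the white container squarely on top of it, and park the yellow-cabbed truck in the middle of the road between pad and hut, level with the pad and with its nose towards the gate. Then put the orange generator trailer straight behind the truck, its drawbar pointing at the truck's tail and about a centimetre short of it. The rust-red container and the fir tree are still drying, so leave those two standing where they are.

Things in the scene. Friction and masses are not known exactly. Their poses are not given: they have to be found in the camera images.
- yard: Fixed diorama board left or right of the robot's centre line, 380 x 250 mm, dark wood edge, grass, grey 60 mm road with dashed centre line along its middle, lying roughly left-right (along world y). Origin: centre of its underside. x along the road (to or from the gate), y across. Road and grass lie at z = 14 mm; fences 14 mm high stand at y = +-118 mm.
- pad: Fixed light grey concrete pad on the board, 100 (x) x 50 (y) x 3 mm, on one or the other side of the road, its centre 80 mm from the road's centre line and up to 15 mm from the board's middle along the road. Origin: centre of its underside, on the grass; its top is 3 mm above. x runs along the road.
- hut: Fixed hut on the board across the road from the pad: 96 x 50 x 42 mm high, cream walls, green ridged roof. Origin: centre of its underside, 80 mm from the road's centre line; x along the road.
- gate: Fixed red and white barrier boom between two grey posts, 76 mm across the road and 22 mm high, at one end of the road, 175 mm from the board's middle (a green hedge, 16 x 80 x 20 mm, closes the other end, likewise 175 mm out). Origin: underside, on the road's centre line.
- blue_container: Loose blue model container, 84 (x) x 34 (y) x 36 (z) mm, about 70 g. Origin: centre of its underside; x along its length, its two ends equivalent. It and the other loose pieces stand upright on the 3 mm thick dark grey cutting mat beside the board, in two rows, lengths within 0.6 rad of the robot's x, noses away from the robot, 25 mm or more free beside the middle of each long side.
- white_container: Loose white model container, the same size and axes as the blue one. Goes on the blue one, both upright, so its origin ends 36 mm above the blue one's origin.
- rust_container: Loose rust-red model container of the same size, its paint still wet: to be left where it stands on the mat.
- truck: Loose model truck, 100 (x) x 34 (y) x 42 (z) mm, about 100 g, yellow cab, beige box body, rigid wheels. Origin: on the ground under its middle; +x is forward: nose (cab) at x = +50 mm, tail at x = -50 mm. The flat-sided box body, 34 mm wide, spans x = -50 to +19 mm, z = 13 to 42 mm: grip it there across the sides.
- trailer: Loose orange generator trailer, about 50 g: box body 46 (x) x 30 (y) mm, z = 10 to 33 mm, on four rigid wheels, with a thin dark drawbar in front, 6 to 10 mm above ground, and a rigid jockey wheel. Origin: on the ground under the middle of the box; +x points forward along the drawbar, whose eye ends at x = +43 mm.
- fir_tree: Loose green model fir tree on a cork disc (30 mm wide), 60 mm tall, its glue still drying: to be left where it stands on the mat. Origin: centre of the underside. Small unlisted things also lie about: two paint pots (27 mm wide, 33 mm high) between the pieces on the mat and tweezers along its far edge.
Things that resemble listed ones, but are neither listed nor needed, are in the scene too. Leave any pink look-alike of the trailer alone.

How it is judged (in metres and radians):
At the end, for the whole second after the job is handed in: Blue centred on pad within 8 mm, 0.12 rad; white on blue within 6 mm, 0.12 rad; truck on road within 10 mm of its centre line and 12 mm of level with pad, 0.12 rad, nose to gate; trailer behind, drawbar 2 to 22 mm off the tail, 12 mm sideways, 0.15 rad; all upright, released, at rest (x of blue_container in the frame of pad between -0.008 and 0.008 m and y of blue_container in the frame of pad between -0.008 and 0.008 m and z of blue_container in the frame of pad between 0.001 and 0.005 m and angle between the x axis of blue_container and the x axis of pad, either way round below 0.12 rad and x of white_container in the frame of blue_container between -0.006 and 0.006 m and y of white_container in the frame of blue_container between -0.006 and 0.006 m and z of white_container in the frame of blue_container between 0.034 and 0.038 m and angle between the x axis of white_container and the x axis of blue_container, either way round below 0.12 rad and y of truck in the frame of yard between -0.01 and 0.01 m and x of truck in the frame of pad between -0.012 and 0.012 m and z of truck in the frame of yard between 0.012 and 0.017 m and angle between the x axis of truck and the x axis of yard, either way round below 0.12 rad and x of gate in the frame of truck above 0.08 m and x of trailer in the frame of truck between -0.115 and -0.095 m and y of trailer in the frame of truck between -0.012 and 0.012 m and z of trailer in the frame of yard between 0.012 and 0.017 m and angle between the x axis of trailer and the x axis of truck, either way round below 0.15 rad and x of truck in the frame of trailer above 0.05 m and angle between each of blue_container, white_container, truck, trailer's own z axis and vertical below 0.08 rad and linear speed of each of blue_container, white_container, truck, trailer below 0.01 m/s and angular speed of each of blue_container, white_container, truck, trailer below 0.1 rad/s); the robot touches nothing.
It fails at once if the rust-red container is pushed, lifted or turned out of its place (moved over 12 mm or tipped) (distance of rust_container from where it was at the start of the episode above 0.012 m or angle between rust_container's own z axis and vertical above 0.35 rad).
It fails at once if the fir tree is pushed out of its place (moved over 12 mm) or tipped over (distance of fir_tree from where it was at the start of the episode above 0.012 m or angle between fir_tree's own z axis and vertical above 0.35 rad).
It also fails if it takes over 115 s, if anything falls off the work surface, if the arm or the gripper's body presses on something with over 40 N, if the wrist force passes 120 N, or if a joint passes its speed limit or range.

### The arm

A 6-joint arm with a two-finger parallel gripper is mounted at the origin on the work surface. World frame = base frame: x ahead of the robot, y to its left, z up, the work surface at z = 0. Lengths are in m, angles in degrees, forces in N, time in s.
With the tool pointing down it reaches from about 0.3 to 0.75 m from the base axis. Payload 8.5 kg.
Tool frame: the origin (TCP) lies at the very end of the fingers, on their centre line; the grasp point (between the pads) lies 19 mm behind it (env.hold_point_z is the distance from the TCP to the grasp point, in m); z points along the fingers, y is the line along which they close (so a half turn about z gives the same grasp; the last joint's range is limited). The gripper opens to 85 mm and grips with 20 to 120 N. Pads are 22 mm wide; open, the fingers measure 114 mm over their backs; the gripper's body (76 mm by 85 mm) begins 54 mm behind the grasp point. The pads swing forward as they close: fully open they stand 13 mm farther back than shut.
Start: joints at [63.638, 21.807, 74.336, -0, 83.858, -12.336], TCP at [0.133, 0.534, 0.231] pointing down, gripper open.
Joint ranges: [-178.18, 178.18], [-50.72, 133.34], [12.68, 142.11], [-81.47, 261.47], [9.98, 163.14], [-165.26, 165.26]. Speed limits (degrees/s): [136.94, 136.94, 180, 180, 180, 180].

### API

Orientations are given as a 3x3 rotation matrix whose columns are the frame's x, y, z axes.
In Python, from rig import env, optics gives the robot as it stands.
- The arm moves only by the shell command python3 -m jog 'ROWS' [OPENING] [FORCE]. ROWS is JSON, a list of rows, each an object with "linear": the shift along the tool's x, y, z in units of 40 mm (1.0 is 40 mm), a list of three; "roll": the turn about the tool's z in units of 5 degrees (1.0 is 5 degrees). A call has 1 to 12 rows; each row shifts and turns the commanded pose from where the row before left it, along the tool's axes as they then stand; what a row does not reach is not made up. A row lasts 1/12 s, in which the tool goes at most 41.7 mm and 7.16 degrees, less where a joint would pass 70% of its speed; a pose out of reach is approached as far as the arm can. A call is refused whole if a number of a shift passes 1 or a number of a turn 1, either way. A call with a gripper value outside its range is refused whole. OPENING is the opening, from -1 (shut) to 1 (fully open), set as the call begins (- or left out, the last holds). The fingers move at their own pace and stop on an object; FORCE is the grip in N (left out, the last holds). Time passes only in rows, so rows that do not move let the fingers close. It gives the time, the measured TCP pose, the force, the opening and the grip force at its end, in the units of the state.
- env.observe(): the state, without advancing time (a new reading comes with each control period).
- optics.get_image(name): name is "side" or "top" or "wrist"; returns the picture (384x512x3 uint8, red, green, blue); there is no depth.
- optics.calibration(name): a dict with "fov_y" (degrees; the focal length in pixels is half the picture's height over the tangent of half this angle, whatever the lens; pixels are square), "cx", "cy" (the principal point, pixels), "T" (4x4, takes a point from camera to world coordinates). Camera axes: x right, y down, z forward; pixel columns grow to the right and rows downward; lengths in m; the calibration is good to about 2 mm. A picture is of the moment at which its call begins: read the wrist's pose just before it. calibration takes no time and is no camera call; for the wrist camera it gives the pose at the moment of the call.
- env.close_job(): hands the job in; it is judged then, once.
The state is a dict: "time_s": time; "q": joint angles; "qvel": joint speeds; "joint_efforts": joint torques, N m; "position": TCP position; "tool_rot": TCP orientation; "ft_force": force on the tool from outside, world axes, zero at the start; "wrist_torque": the same for the moment, N m; "grip_width": finger opening in m; "gripper_force": force on a finger pad.
Only numpy, scipy, OpenCV 4.12 (cv2) and the standard library are available. Lean on these libraries where they do the work, as an engineer would, in place of code of your own. Each camera call takes 0.05 s, during which the arm holds its last target. There are 200 camera calls.

## Working session

There is one attempt and no reset: what is moved stays moved. The work goes in short steps, Python scripts to look and compute and a shell command to move; the robot and the scene stay as the last step left them, time stands still between calls to the robot, and variables do not carry over. Pictures are saved under pics/ and viewed, at most 14 in all, crops included, and the job is handed in when it is done.

```bash
mkdir -p pics; ls
python3 - <<'E'
from rig import env, optics
import cv2, numpy as np
np.set_printoptions(precision=4,suppress=True)
s=env.observe(); print(s['time_s'],s['position'],s['tool_rot'],s['grip_width'],env.hold_point_z)
for n in ("side","top","wrist"):
    c=optics.calibration(n); print(n,c)
    im=optics.get_image(n); np.save(f'pics/{n}0.npy',im)
    cv2.imwrite(f'pics/{n}0.png',cv2.resize(im[...,::-1],(800,600),interpolation=cv2.INTER_CUBIC))
E
```

```text
pics
0.0 [0.1332 0.5333 0.2307] [[-0.9702  0.2423 -0.0007]
 [ 0.2423  0.9702 -0.0014]
 [ 0.0003 -0.0015 -1.    ]] 0.08537671927766444 0.0187
side {'fov_y': 56.64671778238392, 'cx': 257.6509531528475, 'cy': 200.3613853468493, 'T': array([[ 0.9122, -0.3011,  0.278 ,  0.2133],
       [-0.4094, -0.6416,  0.6487, -0.6884],
       [-0.0169, -0.7055, -0.7085,  0.7149],
       [ 0.    ,  0.    ,  0.    ,  1.    ]])}
top {'fov_y': 54.679493427568275, 'cx': 257.17375325706485, 'cy': 195.6045204119944, 'T': array([[ 0.0079, -0.9871,  0.1597,  0.2823],
       [-0.9999, -0.0067,  0.0083, -0.0616],
       [-0.0071, -0.1597, -0.9871,  1.2404],
       [ 0.    ,  0.    ,  0.    ,  1.    ]])}
wrist {'fov_y': 69.93917036699355, 'cx': 257.0519791397248, 'cy': 185.19367057356956, 'T': array([[ 0.2418,  0.9208,  0.3061,  0.0557],
       [ 0.9703, -0.229 , -0.0775,  0.5521],
       [-0.0013,  0.3158, -0.9488,  0.3727],
       [ 0.    ,  0.    ,  0.    ,  1.    ]])}
```

View pics/top0.png

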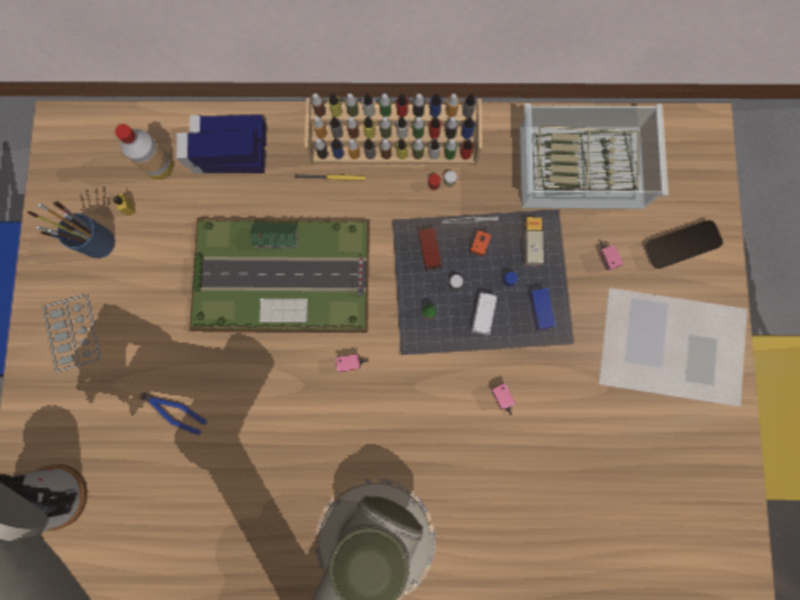

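View pics/side0.png

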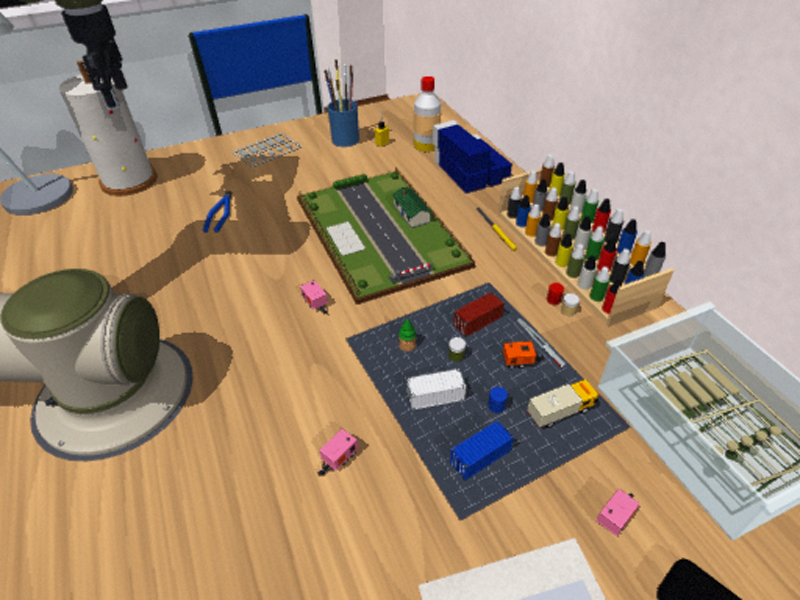

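View pics/wrist0.png

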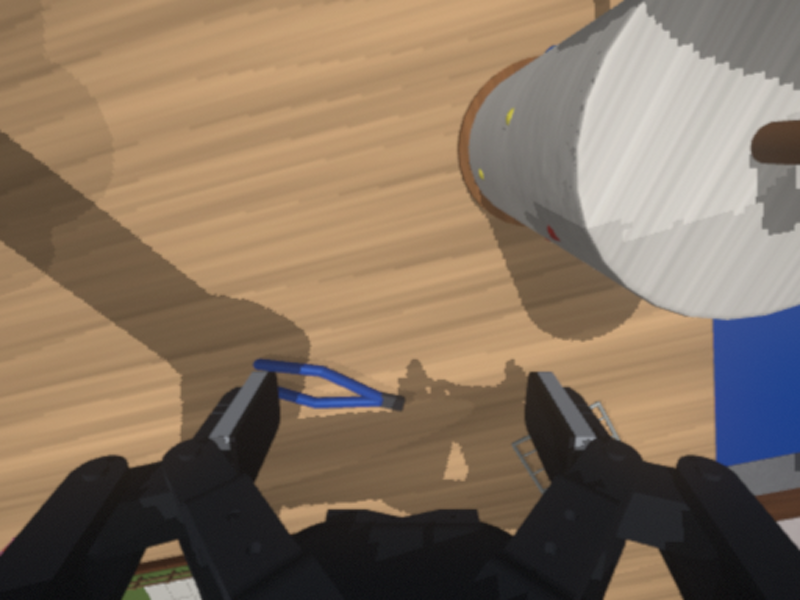

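```bash
cat > h.py <<'E'
import numpy as np, cv2
from rig import env, optics
np.set_printoptions(precision=4,suppress=True)
S=0.64
def ray(c,p,s=S):
    p=np.array(p,float)*s+ (s-1)/2*0
    f=192/np.tan(np.radians(c['fov_y']/2)); T=c['T']
    d=T[:3,:3]@np.array([(p[0]-c['cx'])/f,(p[1]-c['cy'])/f,1]); return T[:3,3],d
def onz(c,p,z,s=S):
    o,d=ray(c,p,s); return o+d*(z-o[2])/d[2]
def proj(c,X,s=S):
    f=192/np.tan(np.radians(c['fov_y']/2)); T=c['T']
    v=T[:3,:3].T@(np.array(X)-T[:3,3]); return np.array([v[0]/v[2]*f+c['cx'],v[1]/v[2]*f+c['cy']])/s
def tri(views,s=S):
    A=np.zeros((3,3));b=np.zeros(3);L=[]
    for c,p in views:
        o,d=ray(c,p,s);d=d/np.linalg.norm(d);P=np.eye(3)-np.outer(d,d);A+=P;b+=P@o;L.append((o,P))
    X=np.linalg.solve(A,b); return X,[np.linalg.norm(P@(X-o)) for o,P in L]
def snap(name,fn,box=None):
    s=env.observe(); c=optics.calibration(name); im=optics.get_image(name)
    np.savez(f'pics/{fn}.npz',im=im,**c)
    v=im if box is None else im[box[1]:box[3],box[0]:box[2]]
    k=min(800/v.shape[1],600/v.shape[0]); cv2.imwrite(f'pics/{fn}.png',cv2.resize(v[...,::-1],None,fx=k,fy=k,interpolation=cv2.INTER_CUBIC))
    return c
def load(fn):
    z=np.load(f'pics/{fn}.npz'); return {k:z[k] for k in('fov_y','cx','cy','T')}
def togo(X,yaw=None):
    """shift (tool axes, 40mm units) to TCP X, and roll (5 deg units) so tool y lies along world angle yaw (mod 180)"""
    s=env.observe(); R=s['tool_rot']; d=np.array(X)-s['position']
    print('pos',s['position'],'shift',R.T@d/0.04,end=' ')
    a=np.degrees(np.arctan2(R[1,1],R[0,1])); print('tooly',round(a,2),end=' ')
    if yaw is not None:
        t=(yaw-a+90)%180-90; print('roll units',-t/5, 'q6',s['q'][5])
    else: print()
E
python3 - <<'E'
from h import *
import cv2
c=optics.calibration('top')
for n,p,z in [('matTL',(393,220),.003),('matTR',(557,210),.003),('matBR',(573,342),.003),('matBL',(401,353),.003),('white',(484,312),.039),('blue',(542,308),.039),('truck',(535,241),.045),('trailer',(481,242),.036),('rust',(429,247),.039),('tree',(429,310),.05),('wpot',(456,281),.036),('bpot',(510,278),.036),('gate',(361,273),.03),('hedge',(199,273),.03),('pad',(283,310),.017)]:
    print(n,onz(c,p,z))
E
```

```text
matTL [ 0.6743 -0.0302  0.003 ]
matTR [ 0.6994 -0.3932  0.003 ]
matBR [ 0.4063 -0.4171  0.003 ]
matBL [ 0.3802 -0.0503  0.003 ]
white [ 0.4643 -0.2235  0.039 ]
blue [ 0.4736 -0.3449  0.039 ]
truck [ 0.6165 -0.333   0.045 ]
trailer [ 0.6161 -0.2197  0.036 ]
rust [ 0.6036 -0.1084  0.039 ]
tree [ 0.4661 -0.1081  0.05  ]
wpot [ 0.5307 -0.1657  0.036 ]
bpot [ 0.5379 -0.2799  0.036 ]
gate [0.5481 0.0362 0.03  ]
hedge [0.5459 0.3828 0.03  ]
pad [0.469  0.2025 0.017 ]
```

```bash
R='x'; python3 -m jog '[{"linear":[-0.66,-0.64,-0.02],"roll":0},{"linear":[-0.66,-0.64,-0.02],"roll":0},{"linear":[-0.66,-0.64,-0.02],"roll":0},{"linear":[-0.66,-0.64,-0.02],"roll":0},{"linear":[-0.66,-0.64,-0.02],"roll":0},{"linear":[-0.66,-0.64,-0.02],"roll":0},{"linear":[-0.66,-0.64,-0.02],"roll":0},{"linear":[-0.66,-0.64,-0.02],"roll":0},{"linear":[-0.66,-0.64,-0.02],"roll":0},{"linear":[-0.66,-0.64,-0.02],"roll":0},{"linear":[-0.66,-0.64,-0.02],"roll":0},{"linear":[-0.66,-0.64,-0.02],"roll":0}]' 1 40
python3 -m jog '[{"linear":[-0.66,-0.64,-0.02],"roll":0},{"linear":[-0.66,-0.64,-0.02],"roll":0},{"linear":[-0.66,-0.64,-0.02],"roll":0},{"linear":[-0.66,-0.64,-0.02],"roll":0},{"linear":[-0.66,-0.64,-0.02],"roll":0},{"linear":[-0.66,-0.64,-0.02],"roll":0},{"linear":[-0.66,-0.64,-0.02],"roll":0},{"linear":[-0.66,-0.64,-0.02],"roll":0},{"linear":[-0.66,-0.64,-0.02],"roll":0},{"linear":[-0.66,-0.64,-0.02],"roll":0},{"linear":[-0.66,-0.64,-0.02],"roll":0},{"linear":[-0.66,-0.64,-0.02],"roll":0}]'
python3 -m jog '[{"linear":[0,0,0],"roll":-0.95},{"linear":[0,0,0],"roll":-0.95},{"linear":[0,0,0],"roll":-0.95},{"linear":[0,0,0],"roll":0},{"linear":[0,0,0],"roll":0}]'
python3 - <<'E'
from h import *
c=snap('wrist','w1'); s=env.observe(); print(s['position'],s['tool_rot'],s['q'],s['time_s'])
E
```

```text
time_s: 1.15
position: [0.3666, 0.157, 0.241]
tool_rot: [[-0.97, 0.242, 0.0], [0.242, 0.97, 0.0], [-0.0, 0.0, -1.0]]
ft_force: [0.7, 1.4, 1.1]
grip_width: 0.0856
gripper_force: 0.0
time_s: 2.15
position: [0.5997, -0.2177, 0.2502]
tool_rot: [[-0.97, 0.243, -0.0], [0.243, 0.97, 0.0], [0.001, 0.0, -1.0]]
ft_force: [0.4, 1.1, -0.4]
grip_width: 0.0857
gripper_force: 0.0
time_s: 2.57
position: [0.599, -0.216, 0.2503]
tool_rot: [[-1.0, -0.001, -0.001], [-0.001, 1.0, 0.0], [0.001, 0.0, -1.0]]
ft_force: [-0.6, -0.3, 0.3]
grip_width: 0.0855
gripper_force: 0.0
[ 0.599  -0.2159  0.2504] [[-1.     -0.0015 -0.0003]
 [-0.0015  1.      0.0002]
 [ 0.0003  0.0002 -1.    ]] [ -30.4561   30.2557   57.0144    0.0002   92.753  -120.5394] 2.6167
```

View pics/w1.png

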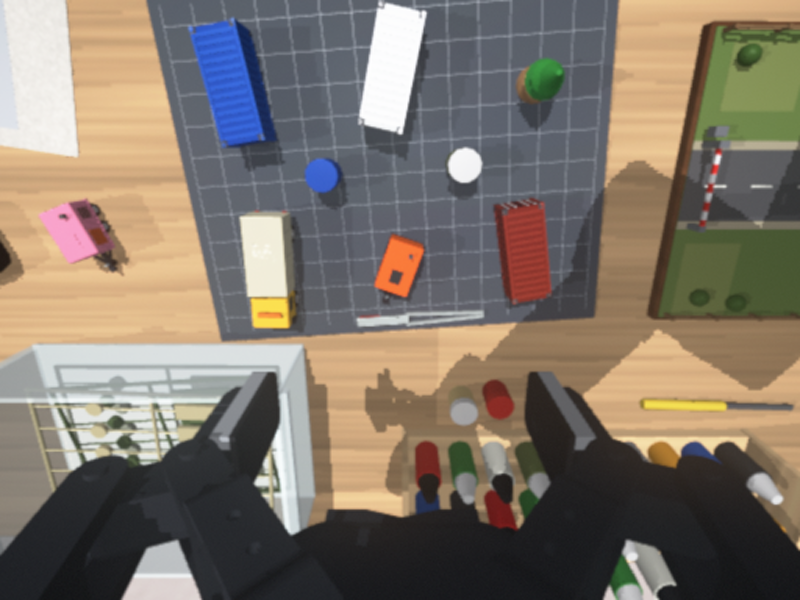

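```bash
python3 -m jog '[{"linear":[0.75,-0.5,0.25],"roll":0},{"linear":[0.75,-0.5,0.25],"roll":0},{"linear":[0.5,-0.5,0.25],"roll":0},{"linear":[0,-0.5,0.25],"roll":0},{"linear":[0,0,0],"roll":0},{"linear":[0,0,0],"roll":0}]' | head -2
python3 - <<'E'
from h import *
c=snap('wrist','w2')
z=np.load('pics/w1.npz')['im']; v=z[0:215,110:390]
cv2.imwrite('pics/w1c.png',cv2.resize(v[...,::-1],None,fx=2.75,fy=2.75,interpolation=cv2.INTER_CUBIC))
E
```

```text
time_s: 3.12
position: [0.5191, -0.2968, 0.2102]
```

View pics/w1c.png

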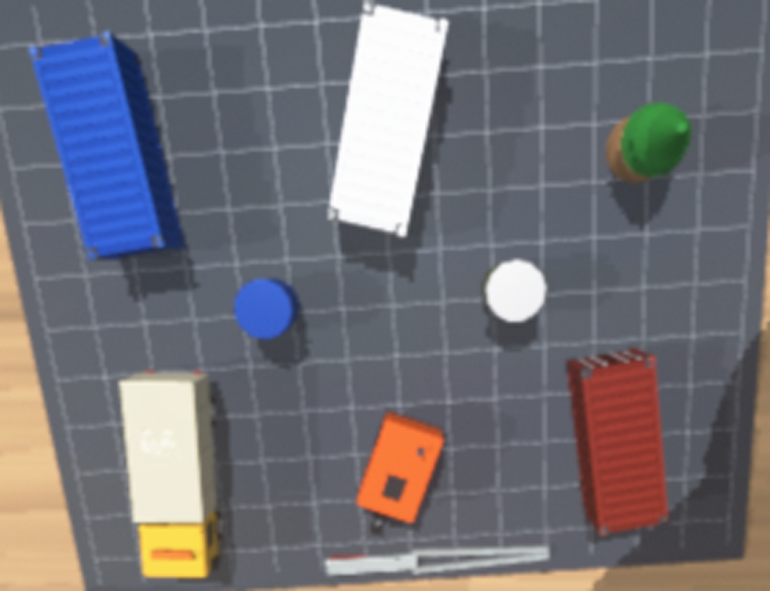

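View pics/w2.png

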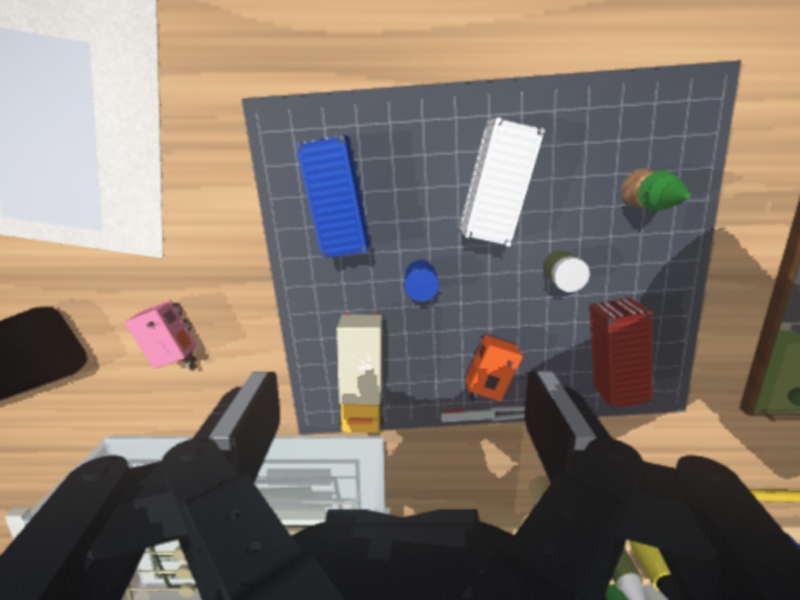

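```bash
cat >> h.py <<'E'
from scipy.optimize import least_squares
def fit(views,L,W,x0,off=0):
    """views: [(calib, 4 corners px full-res)], rect top LxW; returns x,y,z,yaw deg of rectangle, rms px. corners order: (-,+)(-,-)(+,-)(+,+) in own frame"""
    def f(p):
        a=p[3];r=[]
        for c,q in views:
            for (i,j),u in zip([(-1,1),(-1,-1),(1,-1),(1,1)],q):
                lx,ly=off+i*L/2,j*W/2
                X=[p[0]+lx*np.cos(a)-ly*np.sin(a),p[1]+lx*np.sin(a)+ly*np.cos(a),p[2]]
                r.append(proj(c,X,1)-u)
        return np.ravel(r)
    s=least_squares(f,x0); p=s.x.copy(); p[3]=np.degrees(p[3]); return p,np.sqrt(np.mean(s.fun**2)),s.fun.reshape(-1,2)
E
python3 - <<'E'
from h import *
c1,c2=load('w1'),load('w2')
A=lambda q:[np.array([110+u/2.75,v/2.75]) for u,v in q]
B=lambda q:[np.array(p)*.64 for p in q]
D={'blue':([(109,34),(33,47),(90,257),(163,244)],[(347,137),(299,143),(320,257),(367,249)],.084,.034,0),
'white':([(447,20),(366,4),(331,216),(406,236)],[(543,130),(498,119),(466,235),(511,245)],.084,.034,0),
'truck':([(208,376),(121,379),(133,523),(205,520)],[(383,327),(337,326),(341,403),(381,403)],.069,.034,-.0155),
'trailer':([(443,430),(389,412),(357,503),(415,523)],[(522,352),(488,347),(468,393),(500,399)],.046,.030,0)}
for n,(a,b,L,W,o) in D.items():
    # image right = world? (+y is right in image); own -x end nearest robot = image top
    for vs in ([(c1,A(a)),(c2,B(b))],[(c1,A(a))],[(c2,B(b))]):
        p,e,r=fit(vs,L,W,[.55,-.25,.04,0.],o); print(n,p,round(e,2))
E
```

```text
blue [ 0.4753 -0.348   0.0346  8.4873] 0.92
blue [ 0.4746 -0.35    0.0308  9.3292] 0.29
blue [ 0.4761 -0.3484  0.0283  7.7667] 0.76
white [  0.4649  -0.2245   0.0352 -11.6299] 0.6
white [  0.4644  -0.2249   0.0337 -11.4389] 0.44
white [  0.4654  -0.223    0.0303 -11.846 ] 0.43
truck [ 0.6218 -0.3306  0.0446 -1.7805] 1.2
truck [ 0.6191 -0.3267  0.0555 -2.7345] 1.35
truck [ 0.6216 -0.3309  0.0451 -0.9409] 0.42
trailer [  0.6171  -0.2197   0.0356 -17.1732] 1.13
trailer [  0.6135  -0.2187   0.0462 -17.9726] 0.79
trailer [  0.6206  -0.2193   0.0308 -16.375 ] 0.93
```

Run:
```python
from h import *
togo([.4753,-.3485,.10],98.5)
```

```text
pos [ 0.5196 -0.2961  0.2107] shift [ 1.111  -1.3072  2.767 ] tooly 90.14 roll units -1.6711529933011917 q6 -131.1626172420707
```

```bash
python3 -m jog '[{"linear":[0.37,-0.436,0.72],"roll":0},{"linear":[0.37,-0.436,0.72],"roll":0},{"linear":[0.37,-0.436,0.72],"roll":0},{"linear":[0,0,0.6],"roll":-0.835},{"linear":[0,0,0],"roll":-0.835},{"linear":[0,0,0],"roll":0},{"linear":[0,0,0],"roll":0}]' 0.5 | sed -n 2p
python3 - <<'E'
from h import *
togo([.4753,-.3485,.006],98.5); snap('wrist','b1',(100,150,420,380))
E
```

```text
position: [0.4762, -0.3484, 0.101]
pos [ 0.4762 -0.3484  0.101 ] shift [0.0236 0.0037 2.3745] tooly 98.5 roll units -0.00042339236318582606 q6 -146.18400554178646
```

View pics/b1.png

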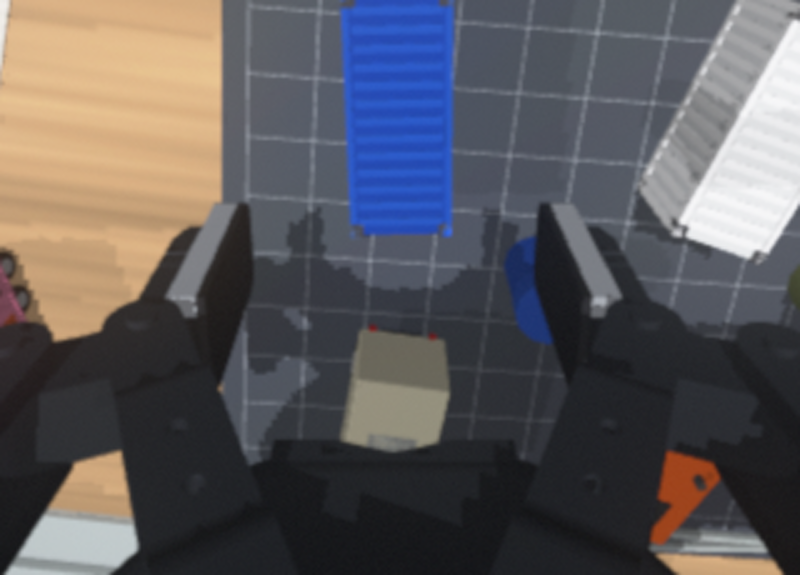

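Run:
```python
from h import *
c=load('b1')
q=[np.array([100+u/2.5,150+v/2.5]) for u,v in [(450,3),(345,10),(353,235),(449,234)]]
P=[onz(c,p,.039,1) for p in q]; print(np.mean(P,0)); 
for i in range(4): print(P[i], np.linalg.norm(P[i]-P[i-1]))
f=(P[2]+P[3])/2;n=(P[0]+P[1])/2; print(np.degrees(np.arctan2(*(f-n)[1::-1])))
print(fit([(c,q)],.084,.034,[.475,-.35,.039,.15])[:2])
```

```text
[ 0.477  -0.3475  0.039 ]
[ 0.4351 -0.3384  0.039 ] 0.07882742365121649
[ 0.4419 -0.3694  0.039 ] 0.03168643381884062
[ 0.518 -0.357  0.039] 0.07708192701465466
[ 0.5128 -0.325   0.039 ] 0.03236285609805192
9.54579891725565
(array([ 0.483 , -0.3464,  0.0236,  9.7446]), np.float64(0.5569595373377946))
```

```bash
python3 -m jog '[{"linear":[0,0.02,0.8],"roll":-0.1},{"linear":[0,0,0.8],"roll":0},{"linear":[0,0,0.5],"roll":0},{"linear":[0,0,0.27],"roll":0},{"linear":[0,0,0],"roll":0},{"linear":[0,0,0],"roll":0}]' 0.5 40
python3 -m jog '[{"linear":[0,0,0],"roll":0},{"linear":[0,0,0],"roll":0},{"linear":[0,0,0],"roll":0},{"linear":[0,0,0],"roll":0},{"linear":[0,0,0],"roll":0},{"linear":[0,0,0],"roll":0}]' -1 40
python3 -m jog '[{"linear":[0,0,-0.5],"roll":0},{"linear":[0,0,-0.8],"roll":0},{"linear":[0,0,-0.9],"roll":0},{"linear":[0,0,-0.9],"roll":0},{"linear":[0,0,0],"roll":0}]'
python3 - <<'E'
from h import *
togo([.469,.2025,.14],0)
E
```

```text
time_s: 4.3
position: [0.4758, -0.3483, 0.0064]
tool_rot: [[-0.988, -0.157, 0.001], [-0.157, 0.988, -0.001], [-0.001, -0.001, -1.0]]
ft_force: [-0.1, -0.4, -0.5]
grip_width: 0.0638
gripper_force: 0.0
time_s: 4.8
position: [0.4757, -0.3486, 0.0069]
tool_rot: [[-0.988, -0.157, 0.002], [-0.158, 0.988, -0.002], [-0.002, -0.002, -1.0]]
ft_force: [0.7, 1.0, 6.3]
grip_width: 0.034
gripper_force: 40.7
time_s: 5.22
position: [0.4772, -0.3502, 0.1371]
tool_rot: [[-0.987, -0.158, 0.009], [-0.158, 0.987, -0.01], [-0.007, -0.011, -1.0]]
ft_force: [0.9, -0.6, 0.7]
grip_width: 0.034
gripper_force: 40.0
pos [ 0.4772 -0.3502  0.1371] shift [-1.9793 13.6742 -0.2107] tooly 99.08 roll units -16.184965929491682 q6 -146.8002307232169
```

```bash
python3 -m jog '[{"linear":[-0.325,0.82,-0.18],"roll":0},{"linear":[-0.325,0.82,-0.18],"roll":0},{"linear":[-0.325,0.82,-0.18],"roll":0},{"linear":[-0.325,0.82,-0.18],"roll":0},{"linear":[-0.325,0.82,-0.18],"roll":0},{"linear":[-0.325,0.82,-0.18],"roll":0},{"linear":[-0.325,0.82,-0.18],"roll":0},{"linear":[-0.325,0.82,-0.18],"roll":0}]' |sed -n 2p
python3 -m jog '[{"linear":[-0.325,0.82,-0.18],"roll":0},{"linear":[-0.325,0.82,-0.18],"roll":0},{"linear":[-0.325,0.82,-0.18],"roll":0},{"linear":[-0.325,0.82,-0.18],"roll":0},{"linear":[-0.325,0.82,-0.18],"roll":0},{"linear":[-0.325,0.82,-0.18],"roll":0},{"linear":[-0.325,0.82,-0.18],"roll":0},{"linear":[-0.325,0.82,-0.18],"roll":0},{"linear":[0,0,0],"roll":0.9},{"linear":[0,0,0],"roll":0.9},{"linear":[0,0,0],"roll":0},{"linear":[0,0,0],"roll":0}]'|sed -n 2,6p
python3 -c "
from h import *
snap('wrist','y1')"
python3 -m jog '[{"linear":[0.5,0.7,0.4],"roll":0},{"linear":[0.5,0.7,0.4],"roll":0},{"linear":[0,0,0],"roll":0},{"linear":[0,0,0],"roll":0}]'|sed -n 2,2p
python3 -c "
from h import *
snap('wrist','y2')
a=np.load('pics/y1.npz')['im'][0:235,60:460];b=np.load('pics/y2.npz')['im'][0:235,60:460]
v=np.vstack([a,b]);cv2.imwrite('pics/y12.png',cv2.resize(v[...,::-1],None,fx=1.25,fy=1.25,interpolation=cv2.INTER_CUBIC))
v=a;print(v.shape)"
```

```text
position: [0.5365, -0.0708, 0.1878]
position: [0.5976, 0.2029, 0.2447]
tool_rot: [[-1.0, -0.003, 0.0], [-0.003, 1.0, 0.0], [-0.0, 0.0, -1.0]]
ft_force: [1.4, -1.2, 0.0]
grip_width: 0.0334
gripper_force: 40.1
position: [0.5567, 0.2595, 0.2122]
(235, 400, 3)
```

View pics/y12.png

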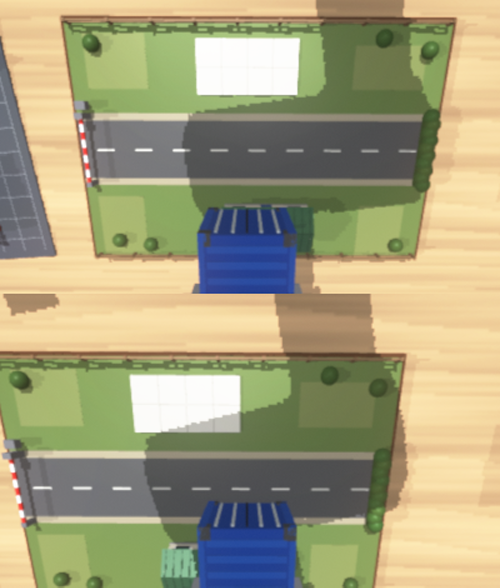

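Run:
```python
from h import *
c1,c2=load('y1'),load('y2')
a=[np.array([60+u/1.25,v/1.25]) for u,v in [(300,38),(195,38),(197,95.5),(299,96)]]
b=[np.array([60+u/1.25,(v-293.75)/1.25]) for u,v in [(240,375.5),(130,375.5),(135,432.5),(240,432)]]
im=np.load('pics/y1.npz')['im']; g=im.min(2); m=np.zeros_like(g); m[20:90,200:310]=(g[20:90,200:310]>170)
cn=max(cv2.findContours(m,cv2.RETR_EXTERNAL,cv2.CHAIN_APPROX_NONE)[0],key=cv2.contourArea)
print('auto',cv2.approxPolyDP(cn,4,True).reshape(-1,2).tolist(),'manual',[x.round(1).tolist() for x in a])
print(fit([(c1,a),(c2,b)],.05,.1,[.47,.2,.017,0.])[:2])
for c,q in((c1,a),(c2,b)):
    P=np.array([onz(c,p,.017,1) for p in q]);print(P.mean(0),np.degrees(np.arctan2(*((P[0]-P[1]+P[3]-P[2])[[0,1]]*[-1,1]))))
print('road1',[onz(c1,(60+u/1.25,v/1.25),.014,1)[:2] for u,v in [(105,150),(405,151.5)]])
print('road2',[onz(c2,(60+u/1.25,(v-293.75)/1.25),.014,1)[:2] for u,v in [(42,487),(360,489.5)]])
print('kerb1',[onz(c1,(60+u/1.25,v/1.25),.014,1)[:2] for u,v in [(250,117.5),(250,182)]])
print('edge1',[onz(c1,(60+u/1.25,v/1.25),.014,1)[:2] for u,v in [(62,20),(456,20),(415,257),(96,255)]])
t=onz(c1,(60+86/1.25,150/1.25),.022,1);print('gate',t)
togo([.469,.2025,.14],0)
```

```text
auto [[216, 30], [218, 75], [297, 75], [298, 30]] manual [[300.0, 30.4], [216.0, 30.4], [217.6, 76.4], [299.2, 76.8]]
(array([0.4715, 0.2025, 0.0185, 0.2811]), np.float64(0.49836243348476106))
[0.4716 0.2027 0.017 ] 0.09962115581875827
[0.4712 0.2022 0.017 ] 0.43060754833029186
road1 [array([0.5513, 0.0517]), array([0.5516, 0.3701])]
road2 [array([0.5503, 0.0524]), array([0.5511, 0.373 ])]
kerb1 [array([0.518 , 0.2053]), array([0.5848, 0.2058])]
edge1 [array([0.4309, 0.0261]), array([0.4294, 0.4001]), array([0.6725, 0.4   ]), array([0.6716, 0.026 ])]
gate [0.5507 0.0352 0.022 ]
pos [0.5578 0.2588 0.2129] shift [ 2.2246 -1.3997  1.8218] tooly 90.17 roll units -17.965967288888873 q6 -76.29062693095469
```

```bash
python3 -m jog '[{"linear":[0.54,-0.35,0.6],"roll":0},{"linear":[0.54,-0.35,0.6],"roll":0},{"linear":[0.54,-0.35,0.6],"roll":0},{"linear":[0.54,-0.35,0.6],"roll":0},{"linear":[0,0,0],"roll":1},{"linear":[0,0,0],"roll":1},{"linear":[0,0,0],"roll":1},{"linear":[0,0,0],"roll":1},{"linear":[0,0,0],"roll":1},{"linear":[0,0,0],"roll":1},{"linear":[0,0,0],"roll":1},{"linear":[0,0,0],"roll":1}]' |sed -n 2p
python3 -m jog '[{"linear":[0,0,0],"roll":1},{"linear":[0,0,0],"roll":1},{"linear":[0,0,0],"roll":1},{"linear":[0,0,0],"roll":1},{"linear":[0,0,0],"roll":1},{"linear":[0,0,0],"roll":1},{"linear":[0,0,0],"roll":1},{"linear":[0,0,0],"roll":1},{"linear":[0,0,0],"roll":1},{"linear":[0,0,0],"roll":1},{"linear":[0,0,0],"roll":0},{"linear":[0,0,0],"roll":0}]' |sed -n 2,4p
python3 - <<'E'
from h import *
togo([.4714,.2025,.0215],0.2)
E
```

```text
position: [0.4727, 0.2017, 0.1173]
position: [0.4723, 0.202, 0.1171]
tool_rot: [[-0.003, 1.0, 0.001], [1.0, 0.003, 0.0], [0.0, 0.001, -1.0]]
ft_force: [0.7, -0.5, 0.0]
pos [0.4723 0.202  0.1171] shift [ 0.0117 -0.026   2.389 ] tooly 0.17 roll units -0.005319451785879892 q6 9.770781608044928
```

```bash
python3 -m jog '[{"linear":[0.01,-0.025,0.6],"roll":0},{"linear":[0,0,0.7],"roll":0},{"linear":[0,0,0.5],"roll":0},{"linear":[0,0,0.3],"roll":0},{"linear":[0,0,0.2],"roll":0},{"linear":[0,0,0.09],"roll":0},{"linear":[0,0,0],"roll":0},{"linear":[0,0,0],"roll":0}]'
python3 -c "
from h import *
togo([.4714,.2025,.0215],0.2)"
```

```text
time_s: 9.98
position: [0.471, 0.2031, 0.0216]
tool_rot: [[-0.002, 1.0, 0.002], [1.0, 0.002, 0.0], [0.0, 0.002, -1.0]]
ft_force: [-0.1, 0.2, -0.3]
grip_width: 0.0336
gripper_force: 40.2
pos [0.471  0.2031 0.0216] shift [-0.0157  0.0099  0.0028] tooly 0.13 roll units -0.013088712019560944 q6 9.95345639301352
```

```bash
python3 -m jog '[{"linear":[0,0,0.02],"roll":0},{"linear":[0,0,0],"roll":0}]' | sed -n 2,4p
python3 -m jog '[{"linear":[0,0,0],"roll":0},{"linear":[0,0,0],"roll":0},{"linear":[0,0,0],"roll":0},{"linear":[0,0,-0.3],"roll":0},{"linear":[0,0,-0.6],"roll":0},{"linear":[0,0,-0.9],"roll":0},{"linear":[0,0,-0.9],"roll":0},{"linear":[0,0,-0.9],"roll":0},{"linear":[0,0,0],"roll":0}]' -0.08
python3 -c "
from h import *
togo([.4649,-.2245,.12],90-11.6)"
```

```text
position: [0.471, 0.2032, 0.0209]
tool_rot: [[-0.002, 1.0, 0.002], [1.0, 0.002, 0.0], [0.0, 0.002, -1.0]]
ft_force: [-0.1, -1.1, 4.3]
time_s: 10.9
position: [0.4728, 0.2038, 0.1705]
tool_rot: [[-0.002, 1.0, 0.012], [1.0, 0.002, 0.002], [0.002, 0.012, -1.0]]
ft_force: [0.8, 0.9, -0.5]
grip_width: 0.0394
gripper_force: 0.0
pos [0.4728 0.2038 0.1705] shift [-10.7099  -0.2307   1.2381] tooly 0.1 roll units -15.66084497345895 q6 10.026708111804279
```

```bash
python3 -m jog '[{"linear":[-0.89,-0.02,0],"roll":0},{"linear":[-0.89,-0.02,0],"roll":0},{"linear":[-0.89,-0.02,0],"roll":0},{"linear":[-0.89,-0.02,0],"roll":0},{"linear":[-0.89,-0.02,0],"roll":0},{"linear":[-0.89,-0.02,0],"roll":0},{"linear":[-0.89,-0.02,0],"roll":0},{"linear":[-0.89,-0.02,0],"roll":0},{"linear":[-0.89,-0.02,0],"roll":0},{"linear":[-0.89,-0.02,0],"roll":0},{"linear":[-0.89,-0.02,0],"roll":0},{"linear":[-0.89,-0.02,0],"roll":0}]' 0.5|sed -n 2p
python3 -m jog '[{"linear":[0,0,0.2],"roll":-0.98},{"linear":[0,0,0.2],"roll":-0.98},{"linear":[0,0,0.2],"roll":-0.98},{"linear":[0,0,0.2],"roll":-0.98},{"linear":[0,0,0.2],"roll":-0.98},{"linear":[0,0,0.2],"roll":-0.98},{"linear":[0,0,0.2],"roll":-0.98},{"linear":[0,0,0.2],"roll":-0.98}]'|sed -n 2p
python3 -m jog '[{"linear":[0,0,0.1],"roll":-0.98},{"linear":[0,0,0],"roll":-0.98},{"linear":[0,0,0],"roll":-0.98},{"linear":[0,0,0],"roll":-0.98},{"linear":[0,0,0],"roll":-0.98},{"linear":[0,0,0],"roll":-0.98},{"linear":[0,0,0],"roll":-0.98},{"linear":[0,0,0],"roll":-0.98},{"linear":[0,0,0],"roll":0},{"linear":[0,0,0],"roll":0}]'|sed -n 2,5p
python3 - <<'E'
from h import *
togo([.4649,-.2245,.006],78.4)
c=snap('wrist','b2')
cc=[[.4649+a*np.cos(t)-b*np.sin(t),-.2245+a*np.sin(t)+b*np.cos(t),.039] for t in [np.radians(-11.6)] for a,b in [(-.042,.017),(-.042,-.017),(.042,-.017),(.042,.017)]]
im=np.load('pics/b2.npz')['im'][...,::-1].copy()
cv2.polylines(im,[np.array([proj(c,x,1) for x in cc]).round().astype(int)],True,(0,0,255),1)
cv2.imwrite('pics/b2o.png',cv2.resize(im[100:330,130:400],None,fx=2.5,fy=2.5))
E
```

```text
position: [0.4608, -0.2258, 0.1639]
position: [0.4612, -0.2239, 0.0994]
position: [0.4612, -0.224, 0.0959]
tool_rot: [[-0.979, 0.202, -0.0], [0.202, 0.979, 0.0], [0.0, 0.0, -1.0]]
ft_force: [0.0, 0.2, 0.0]
grip_width: 0.0639
pos [ 0.4612 -0.224   0.0959] shift [-0.093   0.0056  2.2484] tooly 78.33 roll units -0.013476533861492612 q6 -117.48069248670386
```

View pics/b2o.png

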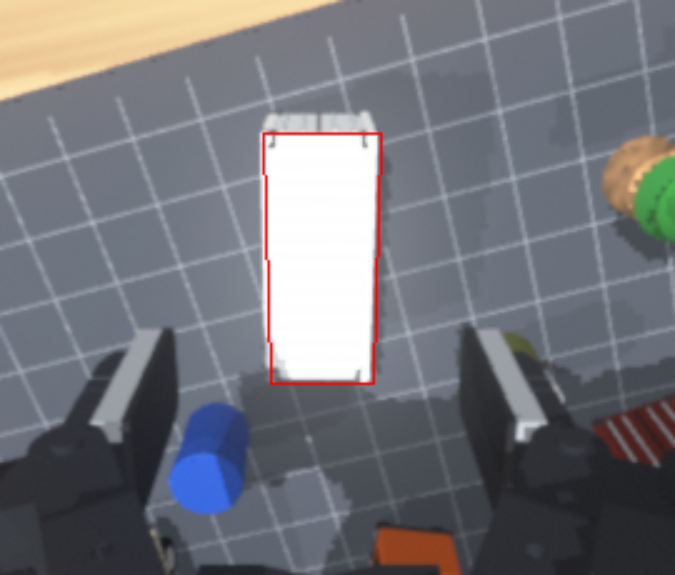

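```bash
python3 -m jog '[{"linear":[-0.09,0,0.8],"roll":0},{"linear":[0,0,0.7],"roll":0},{"linear":[0,0,0.5],"roll":0},{"linear":[0,0,0.24],"roll":0},{"linear":[0,0,0],"roll":0},{"linear":[0,0,0],"roll":0}]' 0.5 40 |sed -n 2,4p
python3 -m jog '[{"linear":[0,0,0],"roll":0},{"linear":[0,0,0],"roll":0},{"linear":[0,0,0],"roll":0},{"linear":[0,0,0],"roll":0},{"linear":[0,0,0],"roll":0},{"linear":[0,0,0],"roll":0}]' -1 40 | sed -n 2,6p
python3 -m jog '[{"linear":[0,0,-0.5],"roll":0},{"linear":[0,0,-0.8],"roll":0},{"linear":[0,0,-0.9],"roll":0},{"linear":[0,0,-0.9],"roll":0},{"linear":[0,0,-0.8],"roll":0},{"linear":[0,0,-0.4],"roll":0},{"linear":[0,0,0],"roll":0},{"linear":[0,0,0],"roll":0}]'| sed -n 2,6p
python3 - <<'E'
from h import *
togo([.56,.2025,.21],0)
E
```

```text
position: [0.465, -0.2249, 0.0069]
tool_rot: [[-0.98, 0.201, 0.0], [0.201, 0.98, -0.0], [-0.0, -0.0, -1.0]]
ft_force: [-0.2, -0.3, -0.7]
position: [0.4654, -0.2251, 0.0078]
tool_rot: [[-0.98, 0.2, 0.002], [0.2, 0.98, -0.002], [-0.002, -0.001, -1.0]]
ft_force: [-0.6, 1.1, 6.7]
grip_width: 0.0333
gripper_force: 40.6
position: [0.4647, -0.2247, 0.1791]
tool_rot: [[-0.98, 0.2, 0.001], [0.2, 0.98, -0.001], [-0.001, -0.001, -1.0]]
ft_force: [0.9, 0.1, -1.7]
grip_width: 0.0335
gripper_force: 40.0
pos [ 0.4647 -0.2247  0.1791] shift [-0.1997 10.9396 -0.782 ] tooly 78.47 roll units 15.69397532744847 q6 -117.42654818449934
```

```bash
python3 -m jog '[{"linear":[-0.01,0.84,-0.06],"roll":0},{"linear":[-0.01,0.84,-0.06],"roll":0},{"linear":[-0.01,0.84,-0.06],"roll":0},{"linear":[-0.01,0.84,-0.06],"roll":0},{"linear":[-0.01,0.84,-0.06],"roll":0},{"linear":[-0.01,0.84,-0.06],"roll":0},{"linear":[-0.01,0.84,-0.06],"roll":0},{"linear":[-0.01,0.84,-0.06],"roll":0},{"linear":[-0.01,0.84,-0.06],"roll":0},{"linear":[-0.01,0.84,-0.06],"roll":0},{"linear":[-0.01,0.84,-0.06],"roll":0},{"linear":[-0.01,0.84,-0.06],"roll":0}]' |sed -n 2p
python3 -m jog '[{"linear":[-0.01,0.84,-0.06],"roll":-0.8},{"linear":[0,0,0],"roll":-0.8},{"linear":[0,0,0],"roll":-0.7},{"linear":[0,0,0],"roll":0},{"linear":[0,0,0],"roll":0}]'|sed -n 2,5p
python3 - <<'E'
from h import *
c=snap('wrist','y3')
im=np.load('pics/y3.npz')['im'][...,::-1].copy()
def quad(x,y,z,hx,hy,col):
    P=np.array([proj(c,[x+a*hx,y+b*hy,z],1)*8 for a,b in[(-1,1),(-1,-1),(1,-1),(1,1)]]).round().astype(int)
    print((P/8).tolist()); cv2.polylines(im,[P],True,col,1,cv2.LINE_AA,3)
quad(.4714,.2025,.053,.017,.042,(0,0,255)); quad(.4714,.2025,.017,.025,.05,(0,255,255))
cv2.imwrite('pics/y3o.png',cv2.resize(im[0:200,120:400],None,fx=2.8,fy=2.8,interpolation=cv2.INTER_CUBIC))
E
```

```text
position: [0.5495, 0.171, 0.2055]
position: [0.5567, 0.2021, 0.2082]
tool_rot: [[-1.0, 0.002, -0.003], [0.002, 1.0, -0.0], [0.003, -0.0, -1.0]]
ft_force: [0.4, 0.1, -0.5]
grip_width: 0.0336
[[300.375, 70.625], [216.5, 70.75], [218.125, 106.0], [298.75, 105.875]]
[[303.0, 65.5], [213.625, 65.75], [215.75, 111.875], [300.875, 111.75]]
```

View pics/y3o.png

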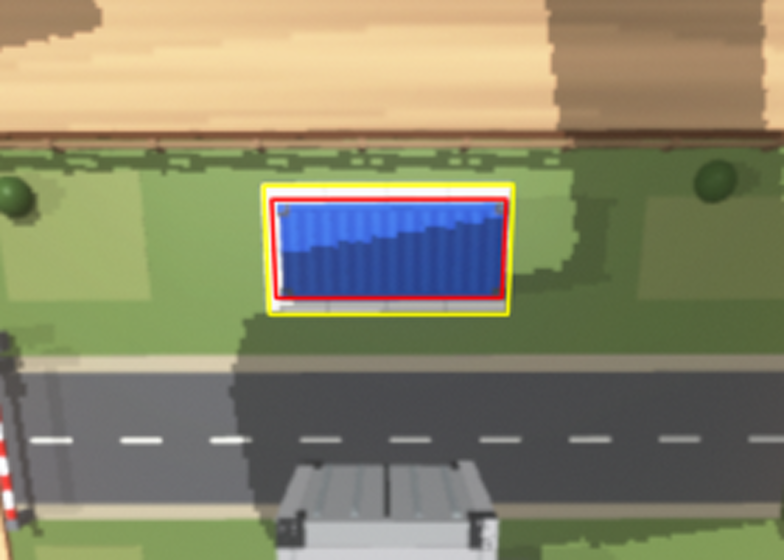

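```bash
python3 -m jog '[{"linear":[0.71,0,0.6],"roll":0},{"linear":[0.71,0,0.6],"roll":0},{"linear":[0.71,0.02,0.6],"roll":0},{"linear":[0,0,0],"roll":1},{"linear":[0,0,0],"roll":1},{"linear":[0,0,0],"roll":1},{"linear":[0,0,0],"roll":1},{"linear":[0,0,0],"roll":1},{"linear":[0,0,0],"roll":1},{"linear":[0,0,0],"roll":1},{"linear":[0,0,0],"roll":1},{"linear":[0,0,0],"roll":1}]' |sed -n 2p
python3 -m jog '[{"linear":[0,0,0],"roll":1},{"linear":[0,0,0],"roll":1},{"linear":[0,0,0],"roll":1},{"linear":[0,0,0],"roll":1},{"linear":[0,0,0],"roll":1},{"linear":[0,0,0],"roll":1},{"linear":[0,0,0],"roll":1},{"linear":[0,0,0],"roll":1},{"linear":[0,0,0],"roll":1},{"linear":[0,0,0],"roll":0},{"linear":[0,0,0],"roll":0}]' |sed -n 2,4p
python3 - <<'E'
from h import *
togo([.4714,.203,.059],0.2)
E
```

```text
position: [0.4718, 0.2026, 0.1374]
position: [0.4719, 0.2027, 0.1375]
tool_rot: [[-0.001, 1.0, -0.0], [1.0, 0.001, -0.0], [-0.0, -0.0, -1.0]]
ft_force: [-0.2, -0.1, -0.8]
pos [0.4719 0.2027 0.1375] shift [ 0.0067 -0.0111  1.9629] tooly 0.03 roll units -0.034023488469321704 q6 9.994621759500662
```

```bash
python3 -m jog '[{"linear":[0,-0.01,0.6],"roll":-0.03},{"linear":[0,0,0.6],"roll":0},{"linear":[0,0,0.4],"roll":0},{"linear":[0,0,0.2],"roll":0},{"linear":[0,0,0.15],"roll":0},{"linear":[0,0,0],"roll":0},{"linear":[0,0,0],"roll":0}]' |sed -n 2,4p
python3 -m jog '[{"linear":[0,0,0.02],"roll":0},{"linear":[0,0,0],"roll":0}]' | sed -n 2,4p
```

```text
position: [0.472, 0.2031, 0.0603]
tool_rot: [[-0.003, 1.0, 0.001], [1.0, 0.003, 0.0], [0.0, 0.001, -1.0]]
ft_force: [-0.7, 0.5, -0.9]
position: [0.4719, 0.2032, 0.0596]
tool_rot: [[-0.002, 1.0, 0.001], [1.0, 0.002, 0.0], [0.0, 0.001, -1.0]]
ft_force: [0.4, 0.1, 0.2]
```

```bash
python3 -m jog '[{"linear":[0,-0.01,0.02],"roll":0},{"linear":[0,0,0],"roll":0}]' | sed -n 2,4p
python3 -m jog '[{"linear":[0,0,0.02],"roll":0},{"linear":[0,0,0],"roll":0}]' | sed -n 2,4p
```

```text
position: [0.4712, 0.2031, 0.0584]
tool_rot: [[-0.002, 1.0, 0.001], [1.0, 0.002, 0.0], [0.0, 0.001, -1.0]]
ft_force: [-0.3, 0.1, -0.7]
position: [0.4713, 0.2031, 0.0578]
tool_rot: [[-0.002, 1.0, 0.001], [1.0, 0.002, 0.0], [0.0, 0.001, -1.0]]
ft_force: [-1.7, 0.3, 4.8]
```

```bash
python3 -m jog '[{"linear":[0,0,0],"roll":0},{"linear":[0,0,0],"roll":0},{"linear":[0,0,0],"roll":0},{"linear":[0,0,-0.3],"roll":0},{"linear":[0,0,-0.6],"roll":0},{"linear":[0,0,-0.9],"roll":0},{"linear":[0,0,-0.9],"roll":0},{"linear":[0,0,-0.6],"roll":0},{"linear":[0,0,0],"roll":0},{"linear":[0,0,0],"roll":0}]' 0.0 | sed -n 2,6p
python3 -c "
from h import *
togo([.6063,-.3302,.13],88.5)"
```

```text
position: [0.4715, 0.2031, 0.1901]
tool_rot: [[-0.002, 1.0, 0.002], [1.0, 0.002, 0.0], [0.0, 0.002, -1.0]]
ft_force: [-0.6, 0.5, -1.1]
grip_width: 0.0425
gripper_force: 0.0
pos [0.4715 0.2031 0.1901] shift [-13.3413   3.338    1.5055] tooly 0.12 roll units -17.67501370202357 q6 9.952018101099378
```

```bash
python3 -m jog '[{"linear":[-0.89,0.2225,0],"roll":0},{"linear":[-0.89,0.2225,0],"roll":0},{"linear":[-0.89,0.2225,0],"roll":0},{"linear":[-0.89,0.2225,0],"roll":0},{"linear":[-0.89,0.2225,0],"roll":0},{"linear":[-0.89,0.2225,0],"roll":0},{"linear":[-0.89,0.2225,0],"roll":0},{"linear":[-0.89,0.2225,0],"roll":0},{"linear":[-0.89,0.2225,0],"roll":0},{"linear":[-0.89,0.2225,0],"roll":0},{"linear":[-0.89,0.2225,0],"roll":0},{"linear":[-0.89,0.2225,0],"roll":0}]' 0.4|sed -n 2p
python3 -m jog '[{"linear":[-0.89,0.2225,0],"roll":0},{"linear":[-0.89,0.2225,0],"roll":0},{"linear":[-0.89,0.2225,0],"roll":0},{"linear":[0,0,0.2],"roll":-0.98},{"linear":[0,0,0.2],"roll":-0.98},{"linear":[0,0,0.2],"roll":-0.98},{"linear":[0,0,0.2],"roll":-0.98},{"linear":[0,0,0.2],"roll":-0.98},{"linear":[0,0,0.2],"roll":-0.98},{"linear":[0,0,0.2],"roll":-0.98},{"linear":[0,0,0.1],"roll":-0.98}]'|sed -n 2p
python3 -m jog '[{"linear":[0,0,0],"roll":-0.98},{"linear":[0,0,0],"roll":-0.98},{"linear":[0,0,0],"roll":-0.98},{"linear":[0,0,0],"roll":-0.98},{"linear":[0,0,0],"roll":-0.98},{"linear":[0,0,0],"roll":-0.98},{"linear":[0,0,0],"roll":-0.98},{"linear":[0,0,0],"roll":-0.98},{"linear":[0,0,0],"roll":-0.98},{"linear":[0,0,0],"roll":-0.98},{"linear":[0,0,0],"roll":0},{"linear":[0,0,0],"roll":0}]'|sed -n 2,5p
cat >> h.py <<'E'
def over(fn,quads,box,k):
    """overlay top quads (x,y,z,L,W,yawdeg,off) on snapshot"""
    c=snap('wrist',fn); im=np.load(f'pics/{fn}.npz')['im'][...,::-1].copy()
    for x,y,z,L,W,yaw,off in quads:
        t=np.radians(yaw); P=[]
        for i,j in [(-1,1),(-1,-1),(1,-1),(1,1)]:
            a,b=off+i*L/2,j*W/2; P.append(proj(c,[x+a*np.cos(t)-b*np.sin(t),y+a*np.sin(t)+b*np.cos(t),z],1)*8)
        cv2.polylines(im,[np.array(P).round().astype(int)],True,(255,0,255),1,cv2.LINE_AA,3)
    cv2.imwrite(f'pics/{fn}o.png',cv2.resize(im[box[1]:box[3],box[0]:box[2]],None,fx=k,fy=k,interpolation=cv2.INTER_CUBIC))
E
python3 - <<'E'
from h import *
togo([.6063,-.3302,.011],88.5)
over('b3',[(.6218,-.3306,.045,.069,.034,-1.5,-.0155),(.6171,-.2197,.036,.046,.03,-17,0)],(130,90,430,315),2.6)
E
```

```text
position: [0.5785, -0.2255, 0.1873]
position: [0.605, -0.33, 0.1259]
position: [0.6054, -0.3304, 0.1277]
tool_rot: [[-0.999, 0.032, -0.002], [0.032, 0.999, 0.002], [0.002, 0.002, -1.0]]
ft_force: [1.3, -0.1, 0.7]
grip_width: 0.0597
pos [ 0.6054 -0.3304  0.1277] shift [-0.0274  0.0004  2.9165] tooly 88.18 roll units -0.06457820177280667 q6 -126.60642128812992
```

View pics/b3o.png

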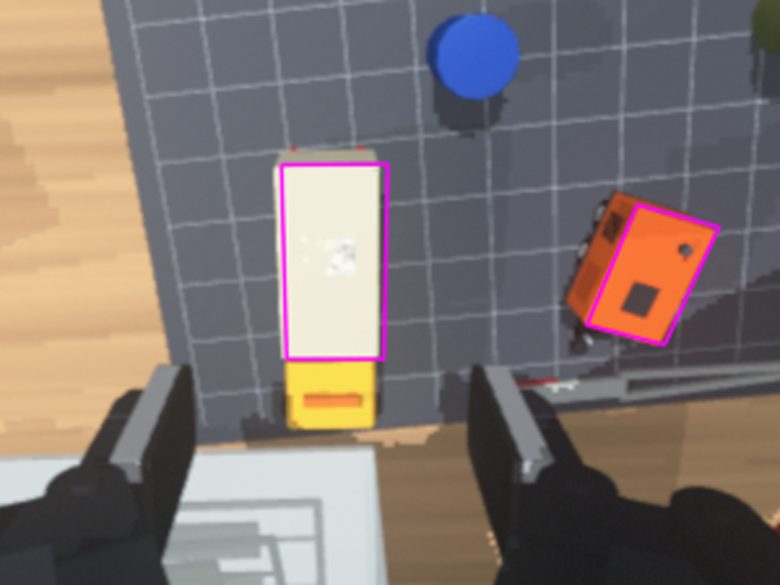

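```bash
python3 -m jog '[{"linear":[-0.02,-0.03,0.9],"roll":-0.06},{"linear":[0,0,0.9],"roll":0},{"linear":[0,0,0.7],"roll":0},{"linear":[0,0,0.3],"roll":0},{"linear":[0,0,0.11],"roll":0},{"linear":[0,0,0],"roll":0},{"linear":[0,0,0],"roll":0}]' 0.4 40 |sed -n 2,4p
python3 -m jog '[{"linear":[0,0,0],"roll":0},{"linear":[0,0,0],"roll":0},{"linear":[0,0,0],"roll":0},{"linear":[0,0,0],"roll":0},{"linear":[0,0,0],"roll":0},{"linear":[0,0,0],"roll":0}]' -1 40 | sed -n 2,6p
python3 -m jog '[{"linear":[0,0,-0.5],"roll":0},{"linear":[0,0,-0.8],"roll":0},{"linear":[0,0,-0.9],"roll":0},{"linear":[0,0,-0.9],"roll":0},{"linear":[0,0,-0.8],"roll":0},{"linear":[0,0,-0.4],"roll":0},{"linear":[0,0,0],"roll":0},{"linear":[0,0,0],"roll":0}]'| sed -n 2,6p
python3 - <<'E'
from h import *
togo([.5514,.218,.15],0)
E
```

```text
position: [0.6074, -0.3324, 0.0146]
tool_rot: [[-1.0, 0.025, 0.002], [0.025, 1.0, -0.002], [-0.002, -0.002, -1.0]]
ft_force: [0.0, 0.4, 0.3]
position: [0.6072, -0.3323, 0.0147]
tool_rot: [[-1.0, 0.024, 0.002], [0.024, 1.0, -0.002], [-0.002, -0.002, -1.0]]
ft_force: [-1.1, 0.6, 7.7]
grip_width: 0.0334
gripper_force: 39.7
position: [0.6065, -0.3318, 0.1852]
tool_rot: [[-1.0, 0.024, 0.001], [0.024, 1.0, -0.001], [-0.001, -0.001, -1.0]]
ft_force: [-0.6, -0.1, -1.4]
grip_width: 0.0335
gripper_force: 40.0
pos [ 0.6065 -0.3318  0.1852] shift [ 1.7087 13.7084  0.8701] tooly 88.62 roll units 17.72454667503927 q6 -127.0879157279835
```

```bash
python3 -m jog '[{"linear":[0.107,0.857,0],"roll":0},{"linear":[0.107,0.857,0],"roll":0},{"linear":[0.107,0.857,0],"roll":0},{"linear":[0.107,0.857,0],"roll":0},{"linear":[0.107,0.857,0],"roll":0},{"linear":[0.107,0.857,0],"roll":0},{"linear":[0.107,0.857,0],"roll":0},{"linear":[0.107,0.857,0],"roll":0},{"linear":[0.107,0.857,0],"roll":0},{"linear":[0.107,0.857,0],"roll":0},{"linear":[0.107,0.857,0],"roll":0},{"linear":[0.107,0.857,0],"roll":0}]' |sed -n 2p
python3 -m jog '[{"linear":[0.107,0.857,0],"roll":0},{"linear":[0.107,0.857,0],"roll":0},{"linear":[0.107,0.857,0],"roll":0},{"linear":[0.107,0.857,0],"roll":0},{"linear":[0,0,0],"roll":0.985},{"linear":[0,0,0],"roll":0.985},{"linear":[0,0,0],"roll":0.985},{"linear":[0,0,0],"roll":0.985},{"linear":[0,0,0],"roll":0.985},{"linear":[0,0,0],"roll":0.985},{"linear":[0,0,0],"roll":0.985},{"linear":[0,0,0],"roll":0.985}]' |sed -n 2p
python3 -m jog '[{"linear":[0,0,0.2],"roll":0.985},{"linear":[0,0,0.3],"roll":0.985},{"linear":[0,0,0.3],"roll":0.985},{"linear":[0,0,0.3],"roll":0.985},{"linear":[0,0,0.3],"roll":0.985},{"linear":[0,0,0.2],"roll":0.985},{"linear":[0,0,0.1],"roll":0.985},{"linear":[0,0,0],"roll":0.985},{"linear":[0,0,0],"roll":0.985},{"linear":[0,0,0],"roll":0.985},{"linear":[0,0,0],"roll":0},{"linear":[0,0,0],"roll":0}]' |sed -n 2,4p
python3 - <<'E'
from h import *
togo([.5514,.2173,.0275],0.2)
E
```

```text
position: [0.5638, 0.0822, 0.1828]
position: [0.5504, 0.2179, 0.1826]
position: [0.5505, 0.2179, 0.1154]
tool_rot: [[-0.002, 1.0, -0.003], [1.0, 0.002, -0.0], [-0.0, -0.003, -1.0]]
ft_force: [0.4, -0.3, -1.4]
pos [0.5505 0.2179 0.1154] shift [-0.0148  0.0282  2.1981] tooly 0.11 roll units -0.01700736099845699 q6 10.035196222782568
```

```bash
python3 -m jog '[{"linear":[-0.015,0.03,0.7],"roll":0},{"linear":[0,0,0.7],"roll":0},{"linear":[0,0,0.5],"roll":0},{"linear":[0,0,0.2],"roll":0},{"linear":[0,0,0.08],"roll":0},{"linear":[0,0,0],"roll":0},{"linear":[0,0,0],"roll":0}]' |sed -n 2,4p
python3 -m jog '[{"linear":[0,0,0.02],"roll":0},{"linear":[0,0,0],"roll":0}]' | sed -n 2,4p
python3 -m jog '[{"linear":[0,0,0.02],"roll":0},{"linear":[0,0,0],"roll":0}]' | sed -n 2,4p
```

```text
position: [0.5531, 0.2176, 0.0307]
tool_rot: [[-0.0, 1.0, 0.002], [1.0, 0.0, 0.0], [0.0, 0.002, -1.0]]
ft_force: [-0.5, -0.7, -0.1]
position: [0.553, 0.2176, 0.0299]
tool_rot: [[0.0, 1.0, 0.002], [1.0, -0.0, 0.0], [0.0, 0.002, -1.0]]
ft_force: [0.0, 0.6, -1.1]
position: [0.5526, 0.2175, 0.0285]
tool_rot: [[0.0, 1.0, 0.001], [1.0, -0.0, 0.0], [0.0, 0.001, -1.0]]
ft_force: [0.1, 0.1, -1.3]
```

```bash
python3 -m jog '[{"linear":[0,-0.02,0.03],"roll":0},{"linear":[0,0,0],"roll":0}]' | sed -n 2,4p
python3 -m jog '[{"linear":[0,0,0.03],"roll":0},{"linear":[0,0,0],"roll":0}]' | sed -n 2,4p
python3 -m jog '[{"linear":[0,0,0.015],"roll":0},{"linear":[0,0,0],"roll":0}]' | sed -n 2,4p
```

```text
position: [0.5515, 0.2175, 0.0268]
tool_rot: [[0.0, 1.0, -0.0], [1.0, -0.0, -0.0], [-0.0, -0.0, -1.0]]
ft_force: [0.7, 0.2, -0.8]
position: [0.5518, 0.2175, 0.0258]
tool_rot: [[0.0, 1.0, 0.0], [1.0, -0.0, -0.0], [-0.0, 0.0, -1.0]]
ft_force: [-0.6, 0.4, 0.7]
position: [0.5518, 0.2176, 0.0257]
tool_rot: [[0.0, 1.0, 0.0], [1.0, -0.0, 0.0], [0.0, 0.0, -1.0]]
ft_force: [-2.2, 0.9, 6.4]
```

```bash
python3 -m jog '[{"linear":[0,0,0],"roll":0},{"linear":[0,0,0],"roll":0},{"linear":[0,0,0],"roll":0},{"linear":[0,0,-0.3],"roll":0},{"linear":[0,0,-0.7],"roll":0},{"linear":[0,0,-0.9],"roll":0},{"linear":[0,0,-0.9],"roll":0},{"linear":[0,0,-0.9],"roll":0},{"linear":[0,0,-0.3],"roll":0},{"linear":[0,0,0],"roll":0},{"linear":[0,0,0],"roll":0}]' 0.1 | sed -n 2,6p
python3 -c "
from h import *
togo([.6171,-.2197,.12],73)"
```

```text
position: [0.5516, 0.2174, 0.185]
tool_rot: [[0.001, 1.0, 0.0], [1.0, -0.001, 0.0], [0.0, 0.0, -1.0]]
ft_force: [-0.8, -0.2, -0.9]
grip_width: 0.0469
gripper_force: 0.0
pos [0.5516 0.2174 0.185 ] shift [-10.9276   1.6418   1.6262] tooly -0.03 roll units -14.605806776020717 q6 10.113108980816095
```

```bash
python3 -m jog '[{"linear":[-0.91,0.137,0],"roll":0},{"linear":[-0.91,0.137,0],"roll":0},{"linear":[-0.91,0.137,0],"roll":0},{"linear":[-0.91,0.137,0],"roll":0},{"linear":[-0.91,0.137,0],"roll":0},{"linear":[-0.91,0.137,0],"roll":0},{"linear":[-0.91,0.137,0],"roll":0},{"linear":[-0.91,0.137,0],"roll":0},{"linear":[-0.91,0.137,0],"roll":0},{"linear":[-0.91,0.137,0],"roll":0},{"linear":[-0.91,0.137,0],"roll":0},{"linear":[-0.91,0.137,0],"roll":0}]' 0.3|sed -n 2p
python3 -m jog '[{"linear":[0,0,0.1],"roll":-0.975},{"linear":[0,0,0.2],"roll":-0.975},{"linear":[0,0,0.3],"roll":-0.975},{"linear":[0,0,0.3],"roll":-0.975},{"linear":[0,0,0.3],"roll":-0.975},{"linear":[0,0,0.3],"roll":-0.975},{"linear":[0,0,0.1],"roll":-0.975},{"linear":[0,0,0],"roll":-0.975}]'|sed -n 2p
python3 -m jog '[{"linear":[0,0,0],"roll":-0.975},{"linear":[0,0,0],"roll":-0.975},{"linear":[0,0,0],"roll":-0.975},{"linear":[0,0,0],"roll":-0.975},{"linear":[0,0,0],"roll":-0.975},{"linear":[0,0,0],"roll":-0.975},{"linear":[0,0,0],"roll":-0.975},{"linear":[0,0,0],"roll":0},{"linear":[0,0,0],"roll":0}]'|sed -n 2,5p
python3 - <<'E'
from h import *
togo([.6171,-.2197,.009],73)
over('b4',[(.6171,-.2197,.036,.046,.03,-17,0)],(130,90,430,315),2.6)
E
```

```text
position: [0.6167, -0.2209, 0.1828]
position: [0.616, -0.2187, 0.1172]
position: [0.6167, -0.2191, 0.1194]
tool_rot: [[-0.956, 0.293, -0.002], [0.293, 0.956, 0.001], [0.003, 0.001, -1.0]]
ft_force: [0.2, -0.0, -0.7]
grip_width: 0.0553
pos [ 0.6167 -0.2191  0.1194] shift [-0.0211 -0.0138  2.7609] tooly 72.95 roll units -0.009252617098613313 q6 -102.85141585594069
```

View pics/b4o.png

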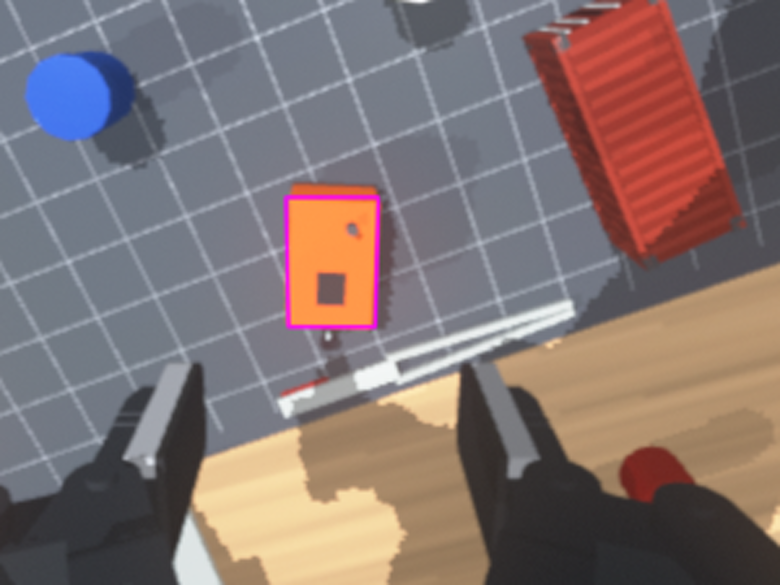

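Overlay (288–378, 197–327) coincides with the trailer roof; the rust container is well clear of the fingers. Descend and grip.

```bash
python3 -m jog '[{"linear":[-0.02,-0.014,0.9],"roll":0},{"linear":[0,0,0.9],"roll":0},{"linear":[0,0,0.6],"roll":0},{"linear":[0,0,0.25],"roll":0},{"linear":[0,0,0.1],"roll":0},{"linear":[0,0,0],"roll":0},{"linear":[0,0,0],"roll":0}]' 0.3 30 |sed -n 2,4p
python3 -m jog '[{"linear":[0,0,0],"roll":0},{"linear":[0,0,0],"roll":0},{"linear":[0,0,0],"roll":0},{"linear":[0,0,0],"roll":0},{"linear":[0,0,0],"roll":0},{"linear":[0,0,0],"roll":0}]' -1 30 | sed -n 2,6p
python3 -m jog '[{"linear":[0,0,-0.5],"roll":0},{"linear":[0,0,-0.8],"roll":0},{"linear":[0,0,-0.9],"roll":0},{"linear":[0,0,-0.9],"roll":0},{"linear":[0,0,-0.8],"roll":0},{"linear":[0,0,-0.4],"roll":0},{"linear":[0,0,0],"roll":0},{"linear":[0,0,0],"roll":0}]'| sed -n 2,6p
python3 - <<'E'
from h import *
togo([.5514,.25,.21],0)
E
```

```text
position: [0.6186, -0.2205, 0.0126]
tool_rot: [[-0.957, 0.291, 0.002], [0.291, 0.957, -0.001], [-0.002, -0.001, -1.0]]
ft_force: [0.2, 0.9, 1.1]
position: [0.6185, -0.2204, 0.0127]
tool_rot: [[-0.957, 0.291, 0.002], [0.291, 0.957, -0.001], [-0.002, -0.001, -1.0]]
ft_force: [-0.7, 0.6, 6.6]
grip_width: 0.0296
gripper_force: 29.3
position: [0.6178, -0.2201, 0.1835]
tool_rot: [[-0.957, 0.291, 0.001], [0.291, 0.957, -0.001], [-0.001, -0.0, -1.0]]
ft_force: [0.5, 0.6, -1.5]
grip_width: 0.0298
gripper_force: 30.0
pos [ 0.6178 -0.2201  0.1835] shift [ 5.0049 10.7608 -0.6702] tooly 73.1 roll units 14.619266836656475 q6 -103.022656990273
```

```bash
python3 -m jog '[{"linear":[0.259,0.866,-0.03],"roll":0},{"linear":[0.259,0.866,-0.03],"roll":0},{"linear":[0.259,0.866,-0.03],"roll":0},{"linear":[0.259,0.866,-0.03],"roll":0},{"linear":[0.259,0.866,-0.03],"roll":0},{"linear":[0.259,0.866,-0.03],"roll":0},{"linear":[0.259,0.866,-0.03],"roll":0},{"linear":[0.259,0.866,-0.03],"roll":0},{"linear":[0.259,0.866,-0.03],"roll":0},{"linear":[0.259,0.866,-0.03],"roll":0},{"linear":[0.259,0.866,-0.03],"roll":0},{"linear":[0.259,0.866,-0.03],"roll":0}]' |sed -n 2p
python3 -m jog '[{"linear":[0.259,0.866,-0.03],"roll":-0.85},{"linear":[0,0,0],"roll":-0.85},{"linear":[0,0,0],"roll":-0.85},{"linear":[0,0,0],"roll":-0.85},{"linear":[0,0,0],"roll":0},{"linear":[0,0,0],"roll":0}]'|sed -n 2,5p
python3 - <<'E'
from h import *
over('y5',[(.5514,.2028,.056,.069,.034,-90,-.0155),(.4714,.203,.089,.084,.034,-90,0),(.4714,.2025,.017,.1,.05,-90,0)],(80,0,400,225),2.5)
togo([.5514,.3063,.12],0.1)
E
```

```text
position: [0.6188, 0.2155, 0.1953]
position: [0.6195, 0.2498, 0.197]
tool_rot: [[-1.0, 0.001, -0.003], [0.001, 1.0, -0.001], [0.003, -0.001, -1.0]]
ft_force: [0.1, -0.7, 0.0]
grip_width: 0.0296
pos [0.6196 0.2497 0.1974] shift [1.7029 1.4139 1.9388] tooly 89.95 roll units 17.97089492124839 q6 -78.13385747998144
```

View pics/y5o.png

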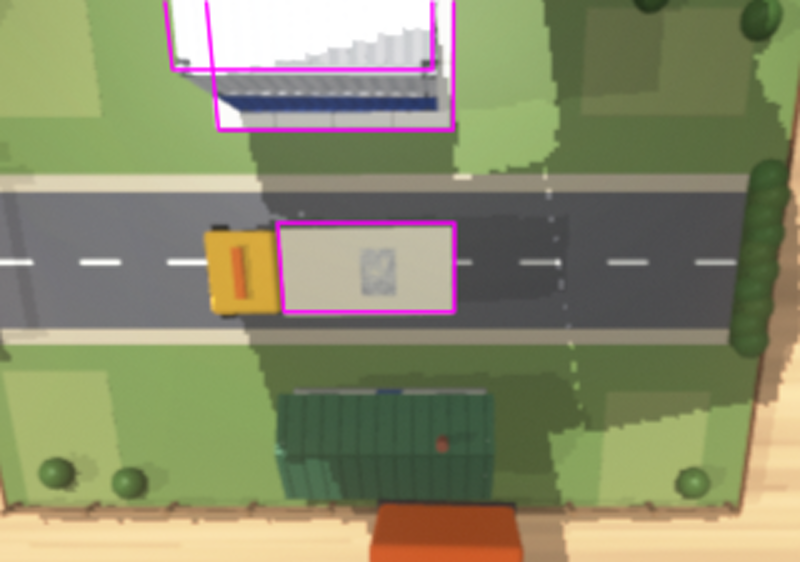

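```bash
python3 -m jog '[{"linear":[0.57,0.47,0.4],"roll":0},{"linear":[0.57,0.47,0.4],"roll":0},{"linear":[0.57,0.47,0.4],"roll":0},{"linear":[0,0,0.3],"roll":1},{"linear":[0,0,0.3],"roll":1},{"linear":[0,0,0.1],"roll":1},{"linear":[0,0,0],"roll":1},{"linear":[0,0,0],"roll":1},{"linear":[0,0,0],"roll":1},{"linear":[0,0,0],"roll":1},{"linear":[0,0,0],"roll":1},{"linear":[0,0,0],"roll":1}]' |sed -n 2p
python3 -m jog '[{"linear":[0,0,0],"roll":1},{"linear":[0,0,0],"roll":1},{"linear":[0,0,0],"roll":1},{"linear":[0,0,0],"roll":1},{"linear":[0,0,0],"roll":1},{"linear":[0,0,0],"roll":1},{"linear":[0,0,0],"roll":1},{"linear":[0,0,0],"roll":1},{"linear":[0,0,0],"roll":1},{"linear":[0,0,0],"roll":0},{"linear":[0,0,0],"roll":0}]' |sed -n 2,4p
python3 - <<'E'
from h import *
togo([.5514,.3063,.028],0.1)
E
```

```text
position: [0.5513, 0.3059, 0.1222]
position: [0.5513, 0.306, 0.1224]
tool_rot: [[-0.003, 1.0, -0.001], [1.0, 0.003, -0.0], [-0.0, -0.001, -1.0]]
ft_force: [-0.2, -0.3, -0.8]
pos [0.5513 0.306  0.1224] shift [0.0074 0.0025 2.3596] tooly 0.17 roll units 0.013374793634673665 q6 18.12577887286081
```

```bash
python3 -m jog '[{"linear":[0.005,0,0.7],"roll":0},{"linear":[0,0,0.7],"roll":0},{"linear":[0,0,0.5],"roll":0},{"linear":[0,0,0.3],"roll":0},{"linear":[0,0,0.14],"roll":0},{"linear":[0,0,0],"roll":0},{"linear":[0,0,0],"roll":0},{"linear":[0,0,0],"roll":0}]' |sed -n 2,4p
python3 -m jog '[{"linear":[0,0,0.05],"roll":0},{"linear":[0,0,0],"roll":0},{"linear":[0,0,0],"roll":0}]' | sed -n 2,4p
python3 -m jog '[{"linear":[0,0,0.03],"roll":0},{"linear":[0,0,0],"roll":0}]' | sed -n 2,4p
```

```text
position: [0.552, 0.3066, 0.0302]
tool_rot: [[-0.002, 1.0, 0.002], [1.0, 0.002, 0.001], [0.001, 0.002, -1.0]]
ft_force: [0.2, 0.4, -0.6]
position: [0.5515, 0.3064, 0.0275]
tool_rot: [[-0.002, 1.0, 0.001], [1.0, 0.002, 0.0], [0.0, 0.001, -1.0]]
ft_force: [0.2, 0.2, -0.1]
position: [0.5514, 0.3064, 0.0259]
tool_rot: [[-0.002, 1.0, -0.0], [1.0, 0.002, -0.0], [-0.0, -0.0, -1.0]]
ft_force: [-0.5, 0.1, -1.3]
```

```bash
python3 -m jog '[{"linear":[0,0,0.03],"roll":0},{"linear":[0,0,0],"roll":0}]' | sed -n 2,4p
python3 -m jog '[{"linear":[0,0,0.025],"roll":0},{"linear":[0,0,0],"roll":0}]' | sed -n 2,4p
```

```text
position: [0.5513, 0.3063, 0.0245]
tool_rot: [[-0.002, 1.0, -0.0], [1.0, 0.002, -0.0], [-0.0, -0.0, -1.0]]
ft_force: [1.1, -0.1, -1.0]
position: [0.5515, 0.3064, 0.0238]
tool_rot: [[-0.002, 1.0, 0.0], [1.0, 0.002, 0.0], [0.0, 0.0, -1.0]]
ft_force: [-0.2, 1.0, 0.3]
```

Expected contact is at 0.0237; release here (≤0.5 mm drop), lift, and back off for a last look.

```bash
python3 -m jog '[{"linear":[0,0,0.01],"roll":0},{"linear":[0,0,0],"roll":0},{"linear":[0,0,0],"roll":0},{"linear":[0,0,0],"roll":0},{"linear":[0,0,-0.3],"roll":0},{"linear":[0,0,-0.7],"roll":0},{"linear":[0,0,-0.9],"roll":0},{"linear":[0,0,-0.9],"roll":0},{"linear":[0,0,-0.9],"roll":0},{"linear":[0,0,-0.9],"roll":0},{"linear":[0,0,0],"roll":0},{"linear":[0,0,0],"roll":0}]' 0.0 | sed -n 2,6p
python3 -m jog '[{"linear":[-0.4,-0.7,-0.3],"roll":0},{"linear":[-0.8,-0.4,-0.3],"roll":0},{"linear":[-0.9,0,0],"roll":0},{"linear":[-0.9,0,0],"roll":0},{"linear":[-0.9,0,0],"roll":0},{"linear":[-0.9,0,0],"roll":0},{"linear":[0,0,0],"roll":0},{"linear":[0,0,0],"roll":0}]' |sed -n 1,2p
python3 - <<'E'
from h import *
over('z1',[(.5514,.2028,.056,.069,.034,-90,-.0155),(.4714,.203,.089,.084,.034,-90,0),(.5514,.3078,.047,.046,.03,-90,0)],(60,0,460,300),2)
E
```

```text
position: [0.5519, 0.3066, 0.2103]
tool_rot: [[-0.002, 1.0, 0.005], [1.0, 0.002, 0.002], [0.002, 0.005, -1.0]]
ft_force: [-0.4, 0.7, -0.5]
grip_width: 0.0427
gripper_force: 0.0
time_s: 41.23
position: [0.5074, 0.1129, 0.2305]
```

View pics/z1o.png

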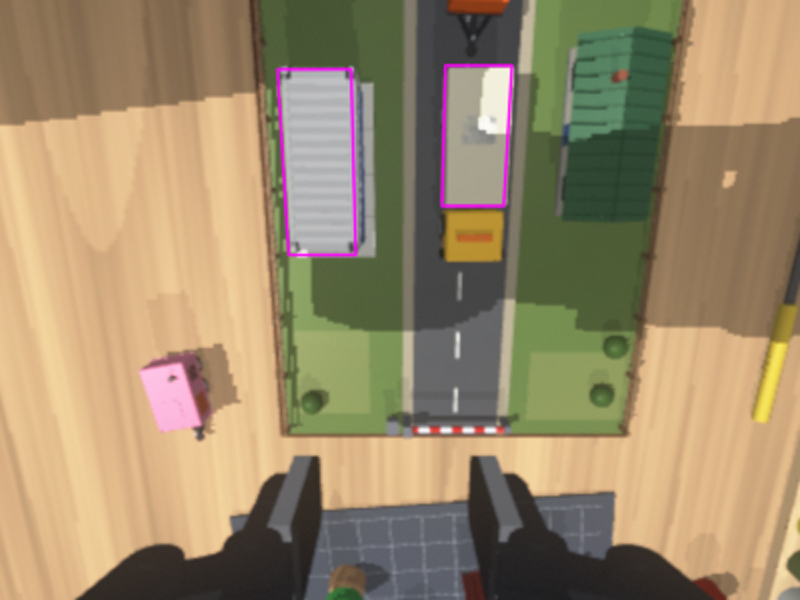

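Run:
```python
from h import *
c=load('z1'); print('eye',onz(c,(60+472/2,53/2),.022,1),'expected',[.5514,.2648])
for u in (447,509): print('front bottom edge of box',onz(c,(60+u/2,13/2),.024,1))
s=env.observe(); print(s['grip_width'],s['gripper_force'],s['time_s'])
print(env.close_job())
```

```text
eye [0.5525 0.265  0.022 ] expected [0.5514, 0.2648]
front bottom edge of box [0.5376 0.2841 0.024 ]
front bottom edge of box [0.5717 0.284  0.024 ]
0.04267055796624726 0.0 41.2833
the job is handed in; nothing more can be done
None
```

I handed the job in at 41 s of robot time; no pass/fail result came back. In the last wrist views blue, white, truck and trailer all sit within about 1–2 mm of their targets, and the rust container and fir tree were not touched.

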